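# Nest the spare pen pots on the desk

## Task

Tidy the desk: nest the two other tapered grey pen pots, one after the other and in either order, into the one on the round cork coaster, so that all three make one straight upright stack, each pot fully home with its collar resting on the rim below. Then stand the glue stick in the top pot. Keep the pots upright, set things down rather than dropping them, keep the stack on the coaster, and leave everything else on the desk where it is.

Things in the scene. Friction and masses are not known exactly. Their poses are not given: they have to be found in the camera images.
- coaster: round cork coaster, 100 mm in diameter, 6 mm thick, fixed to the desk; origin at the centre of its underside, on the desk top. Its place varies; one of the pots stands on it.
- pot_a: empty tapered grey plastic pen pot on the coaster, open-topped, round, 95 mm tall: a body 60 mm tall (outer diameter 36 mm at the foot, 54 mm at its top), above it a straight collar 35 mm tall, outer diameter 65 mm, inner 60 mm, with a flat shoulder under it. Walls 2.5 mm, inner floor 4 mm above the underside. About 70 g. Origin: centre of the underside; z up along its axis
- pot_b: pot like pot_a in every way, standing on the desk; same origin and axes; 55 to 100 g. Nested fully home in another such pot, its shoulder rests on the rim below and its origin is 35 mm above the other's; there is about 2.5 mm of play all round, and the whole 35 mm collar stays free above the rim below
- pot_c: third pot, like pot_a and pot_b in every way, standing on the desk; same origin and axes; 55 to 100 g
- glue: glue stick standing upright on the desk: a plain cylinder 24 mm in diameter and 120 mm tall, white with a black cap (top 34 mm), 28 to 52 g. Origin: centre of its underside; z up along it. Standing in a pot, its underside is 4 mm above the pot's underside and its top 29 mm above the pot's rim; the floor inside is about 30 mm wide, so it may lean a little
- pencup: bystander, to be left alone: straight-sided grey cup, 76 mm wide, 100 mm tall, with pencils up to about 155 mm high; origin at the centre of its underside, z up
- mug: bystander, to be left alone: white mug, 82 mm wide, 95 mm tall, with a handle; origin at the centre of its underside, z up
- eraser: bystander, to be left alone: white eraser, 45 x 22 x 14 mm; origin at the centre of its underside, z up
- stapler: bystander, to be left alone: black stapler, 150 x 38 x 55 mm; origin at the centre of its underside, z up
- tape: bystander, to be left alone: black tape dispenser, 140 x 55 mm, 77 mm tall; origin at the centre of its underside, z up
- punch: bystander, to be left alone: hole punch, 110 x 120 mm, 65 mm tall; origin at the centre of its underside, z up
- calculator: bystander, to be left alone: desk calculator, 160 x 100 x 21 mm; origin at the centre of its underside, z up
Mind the look-alikes: they are no part of the job. What is shaped like the pot_b but orange is not meant.

How it is judged:
On the way, in this order (a step that is already met when the one before it is completed fails the run):
1. one of the two other pots is nested fully home in the pot on the coaster, and let go (((horizontal distance between pot_b and pot_a below 0.007 m and z of pot_b in the frame of pot_a between 0.031 and 0.039 m and angle between pot_b's own z axis and vertical below 0.08 rad and contact force between the fingers and pot_b below 0.05 N) or (horizontal distance between pot_c and pot_a below 0.007 m and z of pot_c in the frame of pot_a between 0.031 and 0.039 m and angle between pot_c's own z axis and vertical below 0.08 rad and contact force between the fingers and pot_c below 0.05 N))), for 0.2 s.
2. all three pots are nested fully home in one stack, and let go (((horizontal distance between pot_b and pot_a below 0.007 m and z of pot_b in the frame of pot_a between 0.031 and 0.039 m and angle between each of pot_b, pot_c's own z axis and vertical below 0.08 rad and horizontal distance between pot_c and pot_b below 0.007 m and z of pot_c in the frame of pot_b between 0.031 and 0.039 m) or (horizontal distance between pot_c and pot_a below 0.007 m and z of pot_c in the frame of pot_a between 0.031 and 0.039 m and angle between each of pot_c, pot_b's own z axis and vertical below 0.08 rad and horizontal distance between pot_b and pot_c below 0.007 m and z of pot_b in the frame of pot_c between 0.031 and 0.039 m)) and contact force between the fingers and pot_b below 0.05 N and contact force between the fingers and pot_c below 0.05 N), for 0.2 s.
At the end, for the whole second after the job is handed in: Bottom pot on the coaster (axis within 30 mm of its centre), the two others nested above it, each 31 to 39 mm above the one below and within 7 mm of its axis, all within 0.08 rad of upright; glue stick in the top pot, under 16 mm above its underside, leaning under 0.5 rad; all released, at rest (horizontal distance between pot_a and coaster below 0.03 m and angle between pot_a's own z axis and vertical below 0.08 rad and z of pot_a in the frame of coaster between 0.004 and 0.009 m and ((horizontal distance between pot_b and pot_a below 0.007 m and z of pot_b in the frame of pot_a between 0.031 and 0.039 m and angle between each of pot_b, pot_c's own z axis and vertical below 0.08 rad and horizontal distance between pot_c and pot_b below 0.007 m and z of pot_c in the frame of pot_b between 0.031 and 0.039 m and horizontal distance between glue and pot_c below 0.02 m and z of glue in the frame of pot_c between 0 and 0.016 m and angle between glue's own z axis and vertical below 0.5 rad) or (horizontal distance between pot_c and pot_a below 0.007 m and z of pot_c in the frame of pot_a between 0.031 and 0.039 m and angle between each of pot_c, pot_b's own z axis and vertical below 0.08 rad and horizontal distance between pot_b and pot_c below 0.007 m and z of pot_b in the frame of pot_c between 0.031 and 0.039 m and horizontal distance between glue and pot_b below 0.02 m and z of glue in the frame of pot_b between 0 and 0.016 m and angle between glue's own z axis and vertical below 0.5 rad)) and contact force between the fingers and pot_a below 0.05 N and contact force between the fingers and pot_b below 0.05 N and contact force between the fingers and pot_c below 0.05 N and contact force between the fingers and glue below 0.05 N and linear speed of each of pot_a, pot_b, pot_c, glue below 0.03 m/s); the robot touches nothing.
It fails at once if something else on the desk is moved more than 30 mm or tipped (distance of any of pencup, mug, eraser, stapler, tape, punch, calculator from where it was at the start of the episode above 0.03 m or angle between any of pencup, mug, eraser, stapler, tape, punch, calculator's own z axis and vertical above 0.35 rad).
It fails at once if a pot is tipped over (past 0.6 rad) (angle between any of pot_a, pot_b, pot_c's own z axis and vertical above 0.6 rad).
It fails at once if a pot or the glue stick is dropped from more than about 30 mm or thrown (moves faster than 0.8 m/s while not held) ((linear speed of pot_b above 0.8 m/s and contact force between the fingers and pot_b below 0.05 N) or (linear speed of pot_c above 0.8 m/s and contact force between the fingers and pot_c below 0.05 N) or (linear speed of glue above 0.8 m/s and contact force between the fingers and glue below 0.05 N)).
It also fails if it takes over 64 s, if anything falls off the work surface, if the arm or the gripper's body presses on something with over 40 N, if the wrist force passes 120 N, or if a joint passes its speed limit or range.

## Robot

A 7-joint arm with a two-finger parallel gripper is mounted at the origin on the work surface. World frame = base frame: x ahead of the robot, y to its left, z up, the work surface at z = 0. Lengths are in m, angles in rad, forces in N, time in s.
With the tool pointing down it reaches from about 0.4 to 0.85 m from the base axis. Payload 10.4 kg.
Tool frame: the origin (TCP) lies midway between the tips of the shut fingers; the grasp point (between the pads) lies hold_point_z behind it (hold_point_z is the distance from the TCP to the grasp point, in m); z points along the fingers, y is the line along which they close (so a half turn about z gives the same grasp; the last joint's range is limited). The gripper opens to 87 mm and grips with 3 to 60 N. Pads are 19 mm wide; open, the fingers measure 117 mm over their backs; the gripper's body (75 mm by 190 mm) begins 51 mm behind the grasp point.
Start: joints at [1.261, 0.332, -0.065, 1.46, 0.022, 1.35, -0.088], TCP at [0.177, -0.599, 0.195] pointing down, gripper open.
Joint ranges: [-2.6, 2.6], [-0.5, 2.12], [-1.47, 1.34], [0.16, 2.42], [-1.27, 4.41], [0.06, 2.06], [-2.6, 2.6]. Speed limits (rad/s): [2.22, 2.22, 2.79, 2.79, 3.14, 3.14, 3.14].

## Interface

Orientations are given as a unit quaternion [x, y, z, w].
In Python, from bench import * gives the robot as it stands. The module is installed in compiled form; this text tells all that it offers.
- The arm moves only by the tool drive_tool, never from a script. Its argument "increments" is a list of rows, each a list of 6 numbers: the shift along the tool's x, y, z scaled (see below), then the turn, a rotation vector about the tool's x, y, z scaled (see below). In form: [[dx, dy, dz, rx, ry, rz], ...]. A call has exactly 5 rows; each row is the pose to reach, as a shift and turn from the pose commanded when the call began, along the tool's axes at that moment; what a row does not reach only later rows make up. The controller multiplies each number of a shift by 300 mm and each number of a turn by pi/4 rad. A row lasts 1/12 s, in which the tool goes at most 41.7 mm and 7.16 degrees, less where a joint would pass 70% of its speed; a pose out of reach is approached as far as the arm can. A call with a number of a shift or a turn outside -1 to 1 is refused whole. A call with a gripper value outside its range is refused whole. "claw" is the closure, from 0 (fully open) to 1 (shut), set as the call begins (left out, the last holds). The fingers move at their own pace and stop on an object; "force" is the grip in N (left out, the last holds). Time passes only in rows, so rows that repeat a pose let the fingers close, or fill a call up. It gives the time, the measured TCP pose, the force, the opening and the grip force at its end, in the units of the state.
- read_state(): the state, without advancing time (a new reading comes with each control period).
- camera(name): name is "side" or "top" or "wrist"; returns the picture (480x640x3 uint8, blue, green, red); there is no depth.
- get_calibration(name): a dict with "K" (3x3 intrinsics, pixels), "k1" (the pictures are not rectified: a ray, as slopes to the right and down, at radius r is drawn at 1 + k1 r^2 times it, then the intrinsics apply), "position" and "rotation" of the camera in the world. Camera axes: x right, y down, z forward; pixel columns grow to the right and rows downward; lengths in m; the calibration is good to about 2 mm. A picture is of the moment at which its call begins: read the wrist's pose just before it. get_calibration takes no time and is no camera call; for the wrist camera it gives the pose at the moment of the call.
- close_job(): hands the job in; it is judged then, once.
The state is a dict: "time": time; "joint_positions": joint angles; "joint_vel": joint speeds; "joint_torque": joint torques, N m; "ee_pos": TCP position; "eef_rot": TCP orientation; "ft_force": force on the tool from outside, world axes, zero at the start; "torque": the same for the moment, N m; "width": finger opening in m; "grip_force": force on a finger pad.
Only numpy, scipy, OpenCV 4.12 (cv2) and the standard library are available. Lean on these libraries where they do the work, as an engineer would, in place of code of your own. Each camera call takes 0.05 s, during which the arm holds its last target. There are 200 camera calls.

## Working session

There is one attempt and no reset: what is moved stays moved. The work goes in short steps, Python scripts to look and compute and a tool call to move; the robot and the scene stay as the last step left them, time stands still between calls to the robot, and variables do not carry over. Pictures are saved under pics/ and viewed, at most 10 in all, crops included, and the job is handed in when it is done.

Besides the shell and the picture viewer there is one more tool, called after "Emit:" as name([rows], argument=value, ...), one row to a line, values as JSON. drive_tool: Moves the arm, as the interface text tells. Its arguments: {"type":"object","properties":{"increments":{"type":"array","items":{"type":"array","items":{"type":"number"}}},"claw":{"type":"number"},"force":{"type":"number"}},"required":["increments"]}

```bash
mkdir -p pics; cat > h.py <<'E'
from bench import *
import numpy as np, cv2
from scipy.spatial.transform import Rotation as R
def ray(c,u,v):
    K=np.array(c["K"]);p=np.array([(u-K[0,2])/K[0,0],(v-K[1,2])/K[1,1]]);q=p.copy()
    for _ in range(20): q=p/(1+c["k1"]*(q@q))
    Rm=np.array(c["rotation"]); Rm=Rm if Rm.shape==(3,3) else R.from_quat(Rm).as_matrix()
    return np.array(c["position"]),Rm@np.array([*q,1])
def at(c,u,v,z):
    o,d=ray(c,u,v); return o+d*(z-o[2])/d[2]
def proj(c,P):
    K=np.array(c["K"]);Rm=np.array(c["rotation"]);Rm=Rm if Rm.shape==(3,3) else R.from_quat(Rm).as_matrix()
    p=Rm.T@(np.array(P)-np.array(c["position"]));q=p[:2]/p[2];q=q*(1+c["k1"]*(q@q))
    return K[:2,:2].diagonal()*q+K[:2,2]
def snap(n,f):
    c=get_calibration(n);im=camera(n);cv2.imwrite("pics/"+f,im);return c,im
E
python3 - <<'E'
from h import *
s=read_state();print(s)
for n in("top","side"):
    c,im=snap(n,n+"0.png");print(n,c)
E
```

```text
{'time': 0.0, 'joint_positions': array([ 1.26139774,  0.33286062, -0.06467249,  1.46096224,  0.02162235,
        1.34987482, -0.08850144]), 'joint_vel': array([-0.00190587, -0.00014592,  0.00065351,  0.00103657,  0.00050875,
        0.00101474, -0.00066008]), 'joint_torque': array([ 9.14826232e-04, -6.23252177e+01,  2.52258056e-02, -3.89900029e+01,
       -6.11261185e-02,  3.97219404e-02,  8.93555216e-05]), 'ee_pos': array([ 0.17665014, -0.59907247,  0.19465093]), 'eef_rot': array([ 9.89735761e-01,  1.42907758e-01, -1.48085822e-04, -6.88844239e-04]), 'ft_force': array([0.09345197, 0.23327763, 0.07533136]), 'torque': array([ 0.00627378, -0.00633331,  0.00206233]), 'grip_force': 0.0, 'width': 0.08697318068280546}
top {'K': array([[458.73199965,   0.        , 313.57727393],
       [  0.        , 458.73199965, 237.93052025],
       [  0.        ,   0.        ,   1.        ]]), 'k1': -0.05201881235537035, 'position': array([ 0.33012837, -0.0148344 ,  1.04890241]), 'rotation': array([-0.70164761,  0.70760444, -0.05938657,  0.05882026])}
side {'K': array([[510.6672951 ,   0.        , 322.69908791],
       [  0.        , 510.6672951 , 233.96483813],
       [  0.        ,   0.        ,   1.        ]]), 'k1': -0.0992815624265788, 'position': array([0.20407273, 0.74360932, 0.5932431 ]), 'rotation': array([-0.16407188,  0.86695977, -0.459982  ,  0.09938675])}
```

View pics/top0.png

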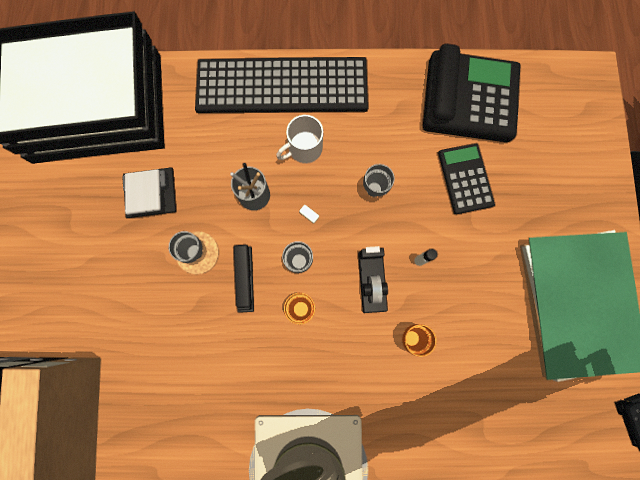

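View pics/side0.png

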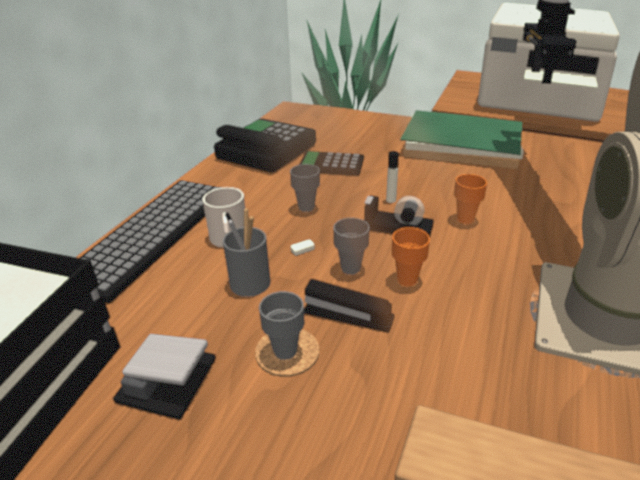

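```bash
python3 -c "
import bench;print([ (k,getattr(bench,k)) for k in dir(bench) if k[0]!='_'])"
```

```text
[('PlanningError', <class 'bench.PlanningError'>), ('camera', <function make.<locals>.drawn_camera at 0x7f378a0d00e0>), ('close_job', <function connect.<locals>.done at 0x7f378a0477e0>), ('get_calibration', <function make.<locals>.<lambda> at 0x7f378a0d0680>), ('hold_point_z', 0.0187), ('read_state', <function make.<locals>.<lambda> at 0x7f378a0d05e0>)]
```

```bash
python3 - <<'E'
from h import *
t=get_calibration("top");s=get_calibration("side")
for n,u,v,z in[("a",187,248,.101),("b",297,257,.095),("c",379,180,.095),("glue",431,255,.12),("coaster",195,253,.006)]:
    p=at(t,u,v,z);print(n,p.round(3),"range",np.hypot(*p[:2]).round(3),"side rim px",proj(s,p).round())
im=cv2.imread("pics/top0.png");a=cv2.resize(im[220:290,150:340],None,fx=4,fy=4,interpolation=cv2.INTER_CUBIC);b=cv2.resize(im[150:220,320:510],None,fx=4,fy=4,interpolation=cv2.INTER_CUBIC)
cv2.imwrite("pics/z.png",np.vstack([a,b]))
E
```

```text
a [0.471 0.249 0.101] range 0.533 side rim px [288. 302.]
b [0.451 0.019 0.095] range 0.451 side rim px [353. 227.]
c [ 0.617 -0.159  0.095] range 0.637 side rim px [308. 170.]
glue [ 0.45  -0.256  0.12 ] range 0.518 side rim px [395. 153.]
coaster [0.473 0.257 0.006] range 0.539 side rim px [288. 351.]
```

View pics/z.png

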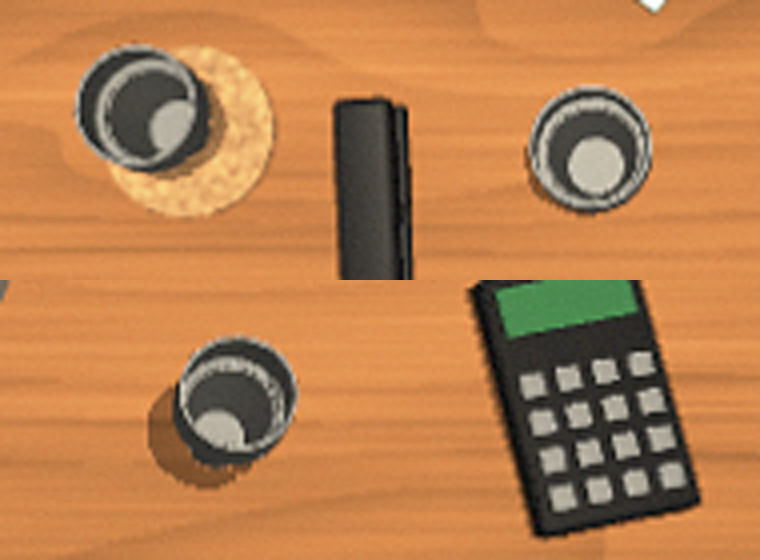

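```bash
cat >> h.py <<'E'
def th(q):
    x=R.from_quat(q).as_matrix()[:,0]; return np.arctan2(x[1],x[0])
def goal(x,y,z,t=None,vmax=.17):
    """print last row per call (shift/0.3, turn/(pi/4)), tool down"""
    s=read_state();p=np.array(s["ee_pos"]);M=R.from_quat(s["eef_rot"])
    T=R.from_euler("z",th(s["eef_rot"]) if t is None else t)*R.from_euler("x",np.pi)
    P=np.array([x,y,z]);rv=(M.inv()*T).as_rotvec()
    n=int(np.ceil(max(np.linalg.norm(P-p)/vmax,np.linalg.norm(rv)/.55,.01)))
    print("t",s["time"],"pos",p.round(4),"th",th(s["eef_rot"]).round(3))
    for i in range(n):
        sh=(M*R.from_rotvec(rv*i/n)).inv().apply((P-p)/n)
        print("call",i,(sh/.3).round(4),(rv/n/(np.pi/4)).round(4))
E
python3 - <<'E'
from h import *
t=get_calibration("top")
for n,u,v,z in[("a",185.4,246.7,.101),("b",297.5,257,.095),("c",379.4,179.3,.095),("glue",431,255,.12),("pencup",250,187,.1)]: print(n,at(t,u,v,z).round(4))
goal(.617,-.159,.24,1.0)
c=get_calibration("wrist");s=read_state();print(c,R.from_quat(s["eef_rot"]).inv().apply(c["position"]-s["ee_pos"]))
E
```

```text
a [0.4739 0.2527 0.101 ]
b [0.4511 0.0177 0.095 ]
c [ 0.6185 -0.1595  0.095 ]
glue [ 0.4496 -0.2564  0.12  ]
pencup [0.6022 0.1189 0.1   ]
t 0.1 pos [ 0.1767 -0.5991  0.1947] th 0.287
call 0 [ 0.4557 -0.248  -0.0374] [-4.00e-04 -1.00e-04 -2.27e-01]
call 1 [ 0.4924 -0.1633 -0.0375] [-4.00e-04 -1.00e-04 -2.27e-01]
call 2 [ 0.5136 -0.0733 -0.0376] [-4.00e-04 -1.00e-04 -2.27e-01]
call 3 [ 0.5184  0.0189 -0.0377] [-4.00e-04 -1.00e-04 -2.27e-01]
{'K': array([[426.53467236,   0.        , 321.90712658],
       [  0.        , 426.53467236, 233.93703596],
       [  0.        ,   0.        ,   1.        ]]), 'k1': -0.04368685041839025, 'position': array([ 0.24880309, -0.57738882,  0.38395291]), 'rotation': array([ 0.79368379, -0.59271108, -0.08247629,  0.10934934])} [ 0.07529794 -0.00066378 -0.18922549]
```

Emit:
drive_tool([
  [0.09,-0.05,-0.01,0,0,-0.045],
  [0.18,-0.1,-0.02,0,0,-0.09],
  [0.27,-0.15,-0.03,0,0,-0.135],
  [0.36,-0.2,-0.03,0,0,-0.18],
  [0.456,-0.248,-0.037,0,0,-0.227],
], claw=0, force=15)

```text
time: 0.52
ee_pos: [0.2873, -0.4882, 0.2061]
eef_rot: [0.973, 0.231, -0.0, -0.0]
ft_force: [0.6, -0.3, -0.7]
width: 0.0868
grip_force: 0.0
```

Emit:
drive_tool([
  [0.1,-0.033,-0.007,0,0,-0.045],
  [0.2,-0.066,-0.015,0,0,-0.09],
  [0.3,-0.1,-0.022,0,0,-0.135],
  [0.4,-0.13,-0.03,0,0,-0.18],
  [0.492,-0.163,-0.037,0,0,-0.227],
])

```text
time: 0.93
ee_pos: [0.3981, -0.3779, 0.2176]
eef_rot: [0.948, 0.317, -0.0, -0.0]
ft_force: [0.5, 0.0, -0.3]
width: 0.087
grip_force: 0.0
```

Emit:
drive_tool([
  [0.1,-0.015,-0.007,0,0,-0.045],
  [0.2,-0.03,-0.015,0,0,-0.09],
  [0.3,-0.045,-0.022,0,0,-0.135],
  [0.4,-0.06,-0.03,0,0,-0.18],
  [0.514,-0.073,-0.037,0,0,-0.227],
])

```text
time: 1.35
ee_pos: [0.5074, -0.2689, 0.2287]
eef_rot: [0.917, 0.4, -0.0, 0.0]
ft_force: [0.6, -0.9, 0.5]
width: 0.0871
grip_force: 0.0
```

Emit:
drive_tool([
  [0.11,0.004,-0.007,0,0,-0.045],
  [0.22,0.008,-0.015,0,0,-0.09],
  [0.34,0.012,-0.022,0,0,-0.135],
  [0.45,0.016,-0.03,0,0,-0.18],
  [0.518,0.019,-0.037,0,0,-0.227],
])

```text
time: 1.77
ee_pos: [0.6189, -0.1558, 0.2394]
eef_rot: [0.876, 0.482, 0.0, -0.001]
ft_force: [0.3, 0.2, -0.5]
width: 0.0872
grip_force: 0.0
```

```bash
python3 - <<'E'
from h import *
c,im=snap("wrist","w1.png")
print(proj(c,[.6185,-.1595,.095]))
goal(.6185,-.1595,.24,1.0)
E
```

```text
[323.89875189 216.00054812]
t 1.8167 pos [ 0.6205 -0.1527  0.2394] th 1.011
call 0 [-0.0228  0.0065 -0.0021] [-0.0017 -0.004   0.0144]
```

View pics/w1.png

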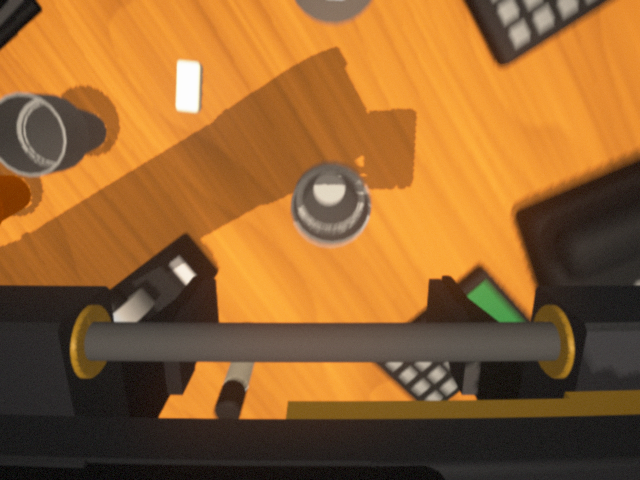

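```bash
python3 - <<'E'
from h import *
c=get_calibration("wrist");im=camera("wrist");cv2.imwrite("pics/w2.png",im)
g=cv2.medianBlur(cv2.cvtColor(im,cv2.COLOR_BGR2GRAY),3)
h=cv2.HoughCircles(g[130:280,230:430],cv2.HOUGH_GRADIENT_ALT,1.5,30,param1=100,param2=.5,minRadius=33,maxRadius=46)
print(h)
if h is not None:
  for x,y,r in h[0]:print(x+230,y+130,r,at(c,x+230,y+130,.095))
# saturation mask
sat=cv2.cvtColor(im,cv2.COLOR_BGR2HSV)[...,1]; m=np.zeros_like(sat);m[130:260,270:400]=(sat[130:260,270:400]<90)*255
k,l,st,ce=cv2.connectedComponentsWithStats(m)
for i in range(1,k):
  if st[i,4]>500: print(st[i],ce[i],at(c,st[i,0]+st[i,2]/2-.5,st[i,1]+st[i,3]/2-.5,.095))
print(at(c,330.5,204.5,.095))
goal(.6185,-.1595,.24,1.0)
E
```

```text
[[[102.       82.5      39.01634]]]
332.0 212.5 39.01634 [ 0.62725728 -0.15714042  0.095     ]
[ 291  171   79   82 5011] [329.63380563 211.90800239] [ 0.62632891 -0.15559403  0.095     ]
[ 0.62966959 -0.15094667  0.095     ]
t 1.8667 pos [ 0.6191 -0.1548  0.2392] th 1.007
call 0 [-0.0142  0.0066 -0.0026] [-0.0019 -0.0029  0.0095]
```

Emit:
drive_tool([
  [0,0.007,-0.003,0,0,0.009],
  [0,0.007,-0.003,0,0,0.009],
  [0,0.007,-0.003,0,0,0.009],
  [0,0.007,-0.003,0,0,0.009],
  [0,0.007,-0.003,0,0,0.009],
])

```text
time: 2.28
ee_pos: [0.6185, -0.1616, 0.2408]
eef_rot: [0.88, 0.476, -0.0, 0.0]
ft_force: [-0.5, 0.5, 0.2]
width: 0.0871
grip_force: 0.0
```

```bash
cat >> h.py <<'E'
def rim(n,P,w=55,satmax=90):
    """circle rim near predicted P in camera n -> world"""
    c=get_calibration(n);im=camera(n);u0,v0=(int(round(a)) for a in proj(c,P))
    y0,x0=max(v0-w,0),max(u0-w,0);sub=im[y0:v0+w,x0:u0+w]
    g=cv2.GaussianBlur(cv2.cvtColor(sub,cv2.COLOR_BGR2GRAY),(3,3),0)
    d=np.linalg.norm(np.array(P)-c["position"]);r=.0325*c["K"][0,0]/d
    h=cv2.HoughCircles(g,cv2.HOUGH_GRADIENT_ALT,1.5,8,param1=100,param2=.4,minRadius=int(r*.8),maxRadius=int(r*1.15)+1)
    print(n,"pred",u0,v0,"r",r.round(1))
    if h is not None:
        for x,y,q in h[0]:print(" hough",x+x0,y+y0,q,at(c,x+x0,y+y0,P[2]).round(4))
    m=(cv2.cvtColor(sub,cv2.COLOR_BGR2HSV)[...,1]<satmax).astype(np.uint8)
    k,l,st,ce=cv2.connectedComponentsWithStats(m)
    for i in range(1,k):
        if st[i,4]>r*r*1.5:print(" blob",st[i],at(c,x0+st[i,0]+st[i,2]/2-.5,y0+st[i,1]+st[i,3]/2-.5,P[2]).round(4))
    return im
E
python3 - <<'E'
from h import *
rim("wrist",[.6185,-.1595,.095])
goal(.6185,-.1595,.24,1.0)
rim("top",[.4511,.0177,.095],22);rim("top",[.474,.2527,.101],22);rim("top",[.6185,-.1595,.095],22)
E
```

```text
wrist pred 320 209 r 40.4
 hough 325.0 199.0 38.79925 [ 0.6263 -0.1548  0.095 ]
 blob [  22    5   79   83 5021] [ 0.6265 -0.1559  0.095 ]
t 2.3333 pos [ 0.6186 -0.1614  0.2409] th 0.992
call 0 [ 0.0051 -0.0039  0.003 ] [ 0.0004  0.0004 -0.0105]
top pred 298 257 r 15.5
 hough 297.0 257.5 15.1507015 [0.45   0.0188 0.095 ]
 blob [  6   6  31  32 764] [0.4521 0.0188 0.095 ]
top pred 185 247 r 15.0
 hough 187.0 249.0 14.727738 [0.469  0.2491 0.101 ]
 blob [  6   6  33  32 833] [0.4743 0.2536 0.101 ]
top pred 379 179 r 14.8
 blob [   0    0   44   40 1361] [ 0.6248 -0.1578  0.095 ]
```

```bash
python3 - <<'E'
from h import *
im=cv2.imread("pics/side0.png");c=get_calibration("side")
crop=lambda u,v:(u-40,v-40)
out=[]
for (u,v,cands) in [(306,180,[(.6185,-.1595,.095),(.6264,-.1553,.095)]),(352,235,[(.4511,.0177,.095),(.4511,.0177,.095)]),(283,310,[(.4739,.2527,.101),(.469,.249,.101)])]:
    a=cv2.resize(im[v-35:v+35,u-35:u+35],None,fx=5,fy=5,interpolation=cv2.INTER_CUBIC)
    for P,col in zip(cands,[(0,0,255),(0,255,0)]):
        pts=np.array([proj(c,np.array(P)+.0325*np.array([np.cos(t),np.sin(t),0])) for t in np.linspace(0,6.28,60)])
        cv2.polylines(a,[((pts-[u-35,v-35]+.5)*5).astype(np.int32)],True,col,1)
    out.append(a)
cv2.imwrite("pics/s1.png",cv2.resize(np.hstack(out),None,fx=.76,fy=.76))
E
```

```text
(no output)
```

View pics/s1.png

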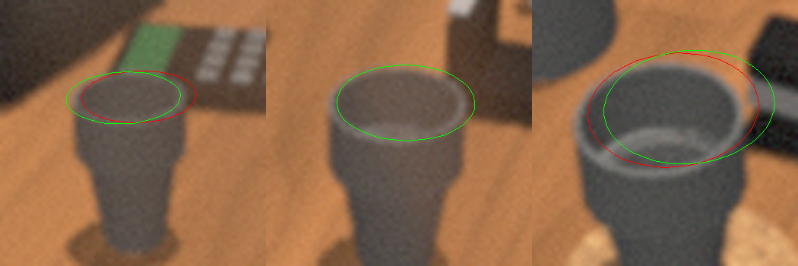

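```bash
python3 - <<'E'
from h import *
goal(.6245,-.1567,.067,1.0,vmax=.1)
E
```

```text
t 2.4833 pos [ 0.6188 -0.1609  0.2408] th 0.992
call 0 [0.0111 0.004  0.2897] [ 0.0001  0.0001 -0.0048]
call 1 [0.0111 0.004  0.2897] [ 0.0001  0.0001 -0.0048]
```

Emit:
drive_tool([
  [0.011,0.004,0.05,0,0,-0.005],
  [0.022,0.008,0.11,0,0,-0.009],
  [0.022,0.008,0.17,0,0,-0.009],
  [0.022,0.008,0.23,0,0,-0.009],
  [0.022,0.008,0.29,0,0,-0.009],
])

```text
time: 2.9
ee_pos: [0.6245, -0.1565, 0.153]
eef_rot: [0.878, 0.479, 0.0, 0.0]
ft_force: [0.2, -0.3, -0.1]
width: 0.0868
grip_force: 0.0
```

Emit:
drive_tool([
  [0,0,0.08,0,0,0],
  [0,0,0.16,0,0,0],
  [0,0,0.23,0,0,0],
  [0,0,0.28,0,0,0],
  [0,0,0.29,0,0,0],
])

```text
time: 3.32
ee_pos: [0.6227, -0.1563, 0.0636]
eef_rot: [0.878, 0.479, -0.002, -0.001]
ft_force: [0.1, 0.6, -0.1]
width: 0.0869
grip_force: 0.0
```

Emit:
drive_tool([
  [0,0,0,0,0,0],
  [0,0,0,0,0,0],
  [0,0,0,0,0,0],
  [0,0,0,0,0,0],
  [0,0,0,0,0,0],
], claw=0.4, force=8)

```text
time: 3.73
ee_pos: [0.6253, -0.1566, 0.068]
eef_rot: [0.878, 0.479, 0.001, 0.001]
ft_force: [0.2, -0.8, 6.9]
width: 0.0614
grip_force: 5.0
```

Emit:
drive_tool([
  [0,0,0,0,0,0],
  [0,0,0,0,0,0],
  [0,0,0,0,0,0],
  [0,0,0,0,0,0],
  [0,0,0,0,0,0],
], force=12)

```text
time: 4.15
ee_pos: [0.6245, -0.1565, 0.0666]
eef_rot: [0.878, 0.479, -0.0, -0.0]
ft_force: [0.3, -0.5, 0.9]
width: 0.0523
grip_force: 0.2
```

```bash
python3 - <<'E'
from h import *
print(read_state()["grip_force"],read_state()["width"])
c,im=snap("wrist","w3.png"); c2,im2=snap("side","s3.png")
cv2.imwrite("pics/m3.png",np.hstack([cv2.resize(im,(400,300)),cv2.resize(im2[100:280,200:440],(400,300))]))
E
```

```text
0.18038037876976887 0.05228062308562528
```

View pics/m3.png

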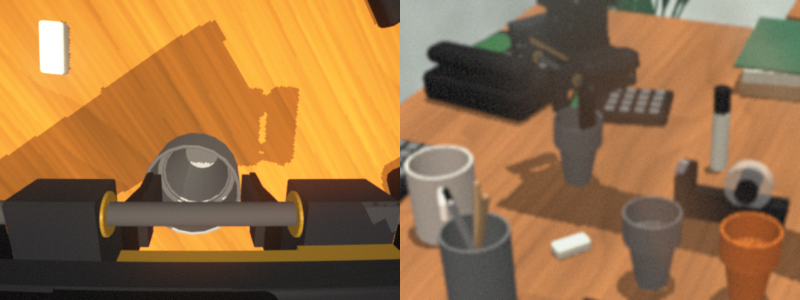

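```bash
python3 - <<'E'
from h import *
im=cv2.imread("pics/w3.png");c=get_calibration("wrist");s=read_state()
for z in(.095,.06):
  for dx,col in((0,(0,0,255)),(.01,(0,255,0))):
    P=s["ee_pos"]+dx*np.array([.54,.84,0])
    pts=np.array([proj(c,[P[0]+.0325*np.cos(t),P[1]+.0325*np.sin(t),z]) for t in np.linspace(0,6.28,60)])
    cv2.polylines(im,[pts.astype(np.int32)],True,col,1)
cv2.imwrite("pics/w3b.png",cv2.resize(im[190:420,160:480],(800,575)))
E
```

```text
(no output)
```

View pics/w3b.png

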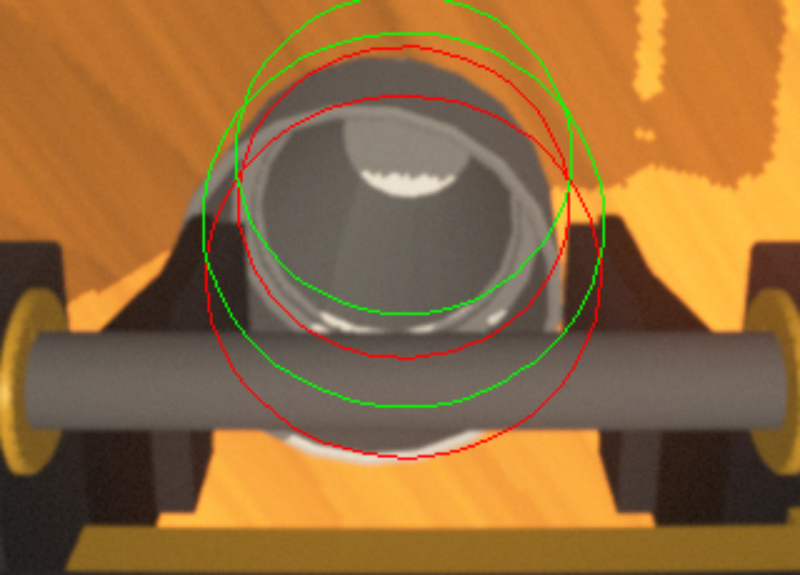

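```bash
python3 - <<'E'
from h import *
im=cv2.imread("pics/s3.png")
a=cv2.resize(im[110:230,260:350],(450,600),interpolation=cv2.INTER_CUBIC)
w=cv2.imread("pics/w3.png");b=cv2.resize(w[200:420,210:338],(350,600),interpolation=cv2.INTER_CUBIC)
cv2.imwrite("pics/m4.png",cv2.convertScaleAbs(np.hstack([a,b]),alpha=1.6,beta=10))
E
```

```text
(no output)
```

View pics/m4.png

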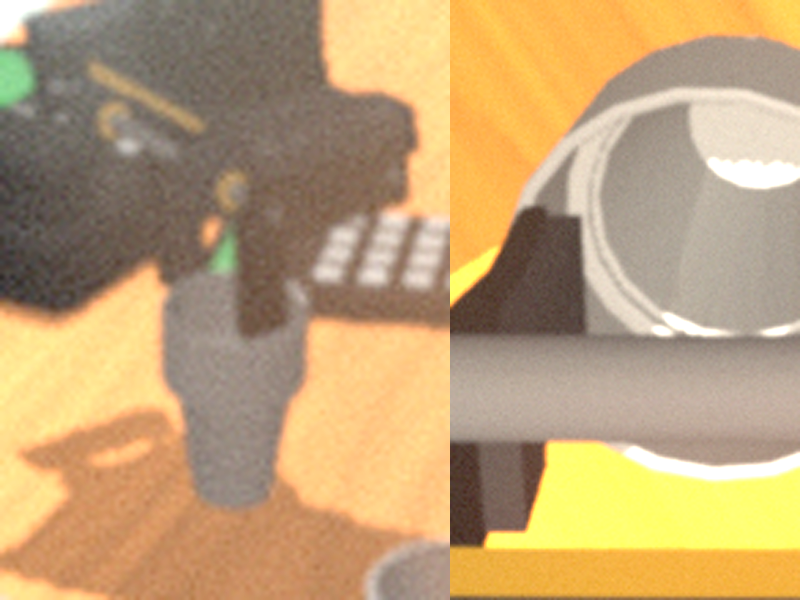

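```bash
python3 - <<'E'
from h import *
c=get_calibration("wrist");s=read_state();M=R.from_quat(s["eef_rot"])
print(s["time"],s["width"],s["ee_pos"])
for z in(0,-.01,-.02,-.03): print(z,[proj(c,s["ee_pos"]+M.apply([x,y,z])).round(1) for x in (.0095,-.0095) for y in(-.0262,.0262)], [proj(c,s["ee_pos"]+M.apply([.0095,y,z])).round(1) for y in (-.0436,.0436)])
E
```

```text
4.25 0.05216011679398405 [ 0.62450278 -0.15649384  0.06660825]
0 [array([265.6, 259.9]), array([377.3, 259.9]), array([267.1, 297.1]), array([375.8, 297.2])] [array([228.7, 259.8]), array([414.2, 259.9])]
-0.01 [array([262.8, 267.2]), array([380.1, 267.3]), array([264.4, 306.1]), array([378.4, 306.2])] [array([224. , 267.1]), array([418.9, 267.3])]
-0.02 [array([259.7, 275.4]), array([383.1, 275.5]), array([261.4, 316. ]), array([381.3, 316.1])] [array([218.9, 275.3]), array([424. , 275.5])]
-0.03 [array([256.2, 284.5]), array([386.6, 284.6]), array([258.2, 327. ]), array([384.6, 327.1])] [array([213.1, 284.3]), array([429.7, 284.5])]
```

Emit:
drive_tool([
  [0,0,-0.01,0,0,0],
  [0,0,-0.03,0,0,0],
  [0,0,-0.06,0,0,0],
  [0,0,-0.1,0,0,0],
  [0,0,-0.15,0,0,0],
])

```text
time: 4.67
ee_pos: [0.6244, -0.1564, 0.1128]
eef_rot: [0.878, 0.479, -0.0, -0.0]
ft_force: [0.4, -0.6, 1.0]
width: 0.0525
grip_force: 0.0
```

Emit:
drive_tool([
  [0,0,-0.1,0,0,0],
  [0,0,-0.2,0,0,0],
  [0,0,-0.3,0,0,0],
  [0,0,-0.38,0,0,0],
  [0,0,-0.4,0,0,0],
], claw=0)

```text
time: 5.08
ee_pos: [0.6264, -0.1564, 0.2382]
eef_rot: [0.878, 0.479, 0.003, 0.003]
ft_force: [1.3, 1.0, 0.6]
width: 0.0776
grip_force: 0.0
```

Emit:
drive_tool([
  [0,0,0,0,0,0],
  [0,0,0,0,0,0],
  [0,0,0,0,0,0],
  [0,0,0,0,0,0],
  [0,0,0,0,0,0],
])

```text
time: 5.5
ee_pos: [0.6241, -0.1565, 0.2306]
eef_rot: [0.878, 0.479, -0.001, -0.001]
ft_force: [0.5, -0.2, 0.3]
width: 0.0871
grip_force: 0.0
```

```bash
python3 - <<'E'
from h import *
im=rim("wrist",[.6245,-.1567,.095]);cv2.imwrite("pics/w5.png",im)
goal(.6245,-.1567,.24,1.0)
E
```

```text
wrist pred 323 214 r 41.6
 hough 325.0 216.0 39.634274 [ 0.6253 -0.1591  0.095 ]
 blob [  17   11   80   84 5272] [ 0.6269 -0.1558  0.095 ]
t 5.55 pos [ 0.6242 -0.1565  0.2308] th 1.0
call 0 [-0.0001  0.0011 -0.0307] [-0.0018  0.0006 -0.    ]
```

Emit:
drive_tool([
  [0.001,0.004,0.08,0,0,0],
  [0.001,0.004,0.16,0,0,0],
  [0.001,0.004,0.24,0,0,0],
  [0.001,0.004,0.31,0,0,0],
  [0.001,0.004,0.36,0,0,0],
])

```text
time: 5.97
ee_pos: [0.6246, -0.1568, 0.121]
eef_rot: [0.878, 0.479, -0.001, -0.001]
ft_force: [0.7, 0.0, 0.9]
width: 0.087
grip_force: 0.0
```

Emit:
drive_tool([
  [0,0,0.06,0,0,0],
  [0,0,0.12,0,0,0],
  [0,0,0.18,0,0,0],
  [0,0,0.23,0,0,0],
  [0,0,0.263,0,0,0],
])

```text
time: 6.38
ee_pos: [0.6247, -0.1567, 0.0426]
eef_rot: [0.878, 0.479, -0.001, -0.001]
ft_force: [0.3, -0.8, -0.1]
width: 0.087
grip_force: 0.0
```

Emit:
drive_tool([
  [0,0,0,0,0,0],
  [0,0,0,0,0,0],
  [0,0,0,0,0,0],
  [0,0,0,0,0,0],
  [0,0,0,0,0,0],
], claw=0.4, force=8)

```text
time: 6.8
ee_pos: [0.6264, -0.157, 0.046]
eef_rot: [0.878, 0.479, 0.001, 0.001]
ft_force: [0.0, 0.2, 2.7]
width: 0.0651
grip_force: 8.0
```

Emit:
drive_tool([
  [0,0,0,0,0,0],
  [0,0,0,0,0,0],
  [0,0,0,0,0,0],
  [0,0,0,0,0,0],
  [0,0,0,0,0,0],
])

```text
time: 7.22
ee_pos: [0.6264, -0.157, 0.0459]
eef_rot: [0.878, 0.479, 0.001, 0.001]
ft_force: [-1.7, 1.0, 6.7]
width: 0.0654
grip_force: 8.0
```

Emit:
drive_tool([
  [0,0,-0.005,0,0,0],
  [0,0,-0.02,0,0,0],
  [0,0,-0.04,0,0,0],
  [0,0,-0.06,0,0,0],
  [0,0,-0.1,0,0,0],
], force=14)

```text
time: 7.63
ee_pos: [0.6251, -0.1568, 0.0746]
eef_rot: [0.878, 0.479, -0.001, -0.001]
ft_force: [0.4, 0.5, -1.3]
width: 0.0649
grip_force: 14.0
```

Emit:
drive_tool([
  [0,0,-0.08,0,0,0],
  [0,0,-0.18,0,0,0],
  [0,0,-0.28,0,0,0],
  [0,0,-0.37,0,0,0],
  [0,0,-0.42,0,0,0],
])

```text
time: 8.05
ee_pos: [0.6269, -0.1568, 0.2059]
eef_rot: [0.878, 0.479, 0.002, 0.002]
ft_force: [0.8, -0.2, -0.5]
width: 0.0651
grip_force: 14.0
```

```bash
python3 - <<'E'
from h import *
goal(.4755,.2525,.22,1.0,vmax=.14)
E
```

```text
t 8.05 pos [ 0.6269 -0.1568  0.2059] th 1.0
call 0 [ 0.2189 -0.2904 -0.0127] [ 0.0015 -0.0005  0.    ]
call 1 [ 0.2189 -0.2904 -0.0125] [ 0.0015 -0.0005  0.    ]
call 2 [ 0.2189 -0.2904 -0.0123] [ 0.0015 -0.0005  0.    ]
call 3 [ 0.2189 -0.2905 -0.012 ] [ 0.0015 -0.0005  0.    ]
```

```bash
python3 - <<'E'
from h import *
goal(.42,.165,.21,1.0,vmax=.14)
E
```

```text
t 8.05 pos [ 0.6269 -0.1568  0.2059] th 1.0
call 0 [ 0.1767 -0.3866 -0.0061] [ 0.002  -0.0007  0.    ]
call 1 [ 0.1767 -0.3866 -0.0056] [ 0.002  -0.0007  0.    ]
call 2 [ 0.1767 -0.3866 -0.0051] [ 0.002  -0.0007  0.    ]
```

Emit:
drive_tool([
  [0.02,-0.04,0,0,0,0],
  [0.05,-0.11,0,0,0,0],
  [0.09,-0.2,-0.003,0,0,0],
  [0.13,-0.29,-0.006,0,0,0],
  [0.177,-0.387,-0.006,0,0,0],
])

```text
time: 8.47
ee_pos: [0.5561, -0.049, 0.2037]
eef_rot: [0.878, 0.479, 0.0, 0.0]
ft_force: [0.8, 0.4, -0.7]
width: 0.0651
grip_force: 14.0
```

Emit:
drive_tool([
  [0.035,-0.077,-0.001,0,0,0],
  [0.07,-0.154,-0.002,0,0,0],
  [0.105,-0.231,-0.003,0,0,0],
  [0.14,-0.308,-0.004,0,0,0],
  [0.177,-0.387,-0.006,0,0,0],
])

```text
time: 8.88
ee_pos: [0.487, 0.0589, 0.2054]
eef_rot: [0.878, 0.479, 0.0, 0.001]
ft_force: [-0.8, 0.6, -0.6]
width: 0.065
grip_force: 14.0
```

Emit:
drive_tool([
  [0.05,-0.1,-0.001,0,0,0],
  [0.09,-0.2,-0.002,0,0,0],
  [0.13,-0.29,-0.003,0,0,0],
  [0.16,-0.35,-0.004,0,0,0],
  [0.177,-0.387,-0.006,0,0,0],
])

```text
time: 9.3
ee_pos: [0.4174, 0.1678, 0.2073]
eef_rot: [0.877, 0.481, 0.001, 0.001]
ft_force: [0.9, 0.7, -0.7]
width: 0.0649
grip_force: 14.0
```

Emit:
drive_tool([
  [0,0,0,0,0,0],
  [0,0,0,0,0,0],
  [0,0,0,0,0,0],
  [0,0,0,0,0,0],
  [0,0,0,0,0,0],
])

```text
time: 9.72
ee_pos: [0.4193, 0.1643, 0.2061]
eef_rot: [0.878, 0.479, -0.0, -0.0]
ft_force: [0.1, 0.0, -1.1]
width: 0.0646
grip_force: 14.0
```

```bash
python3 - <<'E'
from h import *
im=rim("wrist",[.475,.253,.101],65);cv2.imwrite("pics/w6.png",im)
goal(.4755,.2525,.21,1.0)
c=get_calibration("wrist");print(proj(c,[.452,.018,.095]))
E
```

```text
wrist pred 320 68 r 46.9
 hough 319.5 57.0 49.144127 [0.4784 0.2587 0.101 ]
 hough 319.5 57.0 40.567963 [0.4784 0.2587 0.101 ]
 blob [  14    0  100  106 8118] [0.4783 0.2598 0.101 ]
t 9.7667 pos [0.4192 0.1646 0.2061] th 0.998
call 0 [ 0.348  -0.0008 -0.013 ] [-0.0005  0.0002 -0.0019]
[455.46627067 350.03860805]
```

View pics/w6.png

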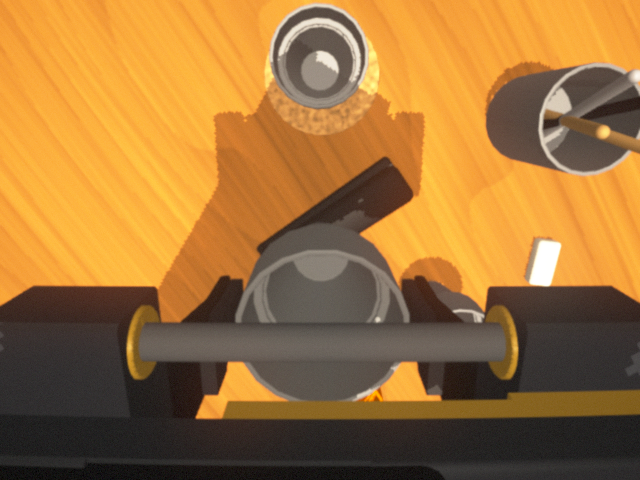

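```bash
python3 - <<'E'
from h import *
c=get_calibration("wrist");s=read_state();M=R.from_quat(s["eef_rot"])
for v in (323,326):
  print(M.inv().apply(at(c,323,v,s["ee_pos"][2]+.051)-s["ee_pos"]))
C=s["ee_pos"]+np.array([0,0,.051])
pts=np.array([proj(c,C+M.apply([.0325*np.cos(t),.0325*np.sin(t),0])) for t in np.linspace(0,6.28,80)])
print(pts.min(0),pts.max(0))
goal(.478,.2575,.206,1.0)
E
```

```text
[ 0.0033636   0.00062109 -0.05100066]
[ 0.00216894  0.00062305 -0.05100051]
[231.11863412 245.3905808 ] [411.29402825 407.20167384]
t 9.7667 pos [0.4192 0.1646 0.2061] th 0.998
call 0 [ 3.666e-01 -2.800e-03  3.000e-04] [-0.0005  0.0002 -0.0019]
```

Emit:
drive_tool([
  [0.04,0,0,0,0,0],
  [0.12,-0.001,0,0,0,0],
  [0.22,-0.002,0,0,0,0],
  [0.32,-0.003,0,0,0,0],
  [0.362,-0.003,0,0,0,0],
])

```text
time: 10.18
ee_pos: [0.478, 0.2595, 0.2057]
eef_rot: [0.878, 0.479, 0.0, -0.001]
ft_force: [-0.6, -0.6, -1.0]
width: 0.0649
grip_force: 14.0
```

Emit:
drive_tool([
  [0,0,0,0,0,0],
  [0,0,0.03,0,0,0],
  [0,0,0.08,0,0,0],
  [0,0,0.13,0,0,0],
  [0,0,0.17,0,0,0],
])

```text
time: 10.6
ee_pos: [0.4764, 0.2555, 0.1536]
eef_rot: [0.878, 0.479, -0.001, 0.001]
ft_force: [0.2, 0.4, -1.2]
width: 0.0647
grip_force: 14.0
```

```bash
python3 - <<'E'
from h import *
goal(.477,.2565,.115,1.0)
E
```

```text
t 10.6 pos [0.4764 0.2555 0.1536] th 0.998
call 0 [ 4.100e-03 -1.000e-04  1.286e-01] [ 0.0004  0.0019 -0.002 ]
```

Emit:
drive_tool([
  [0.002,0,0.03,0,0,0],
  [0.002,0,0.06,0,0,0],
  [0.002,0,0.09,0,0,0],
  [0.002,0,0.12,0,0,0],
  [0.002,0,0.13,0,0,0],
])

```text
time: 11.02
ee_pos: [0.4766, 0.2573, 0.1148]
eef_rot: [0.878, 0.479, -0.001, 0.0]
ft_force: [0.2, -0.5, -1.5]
width: 0.0648
grip_force: 14.0
```

Emit:
drive_tool([
  [0,0,0.015,0,0,0],
  [0,0,0.03,0,0,0],
  [0,0,0.045,0,0,0],
  [0,0,0.06,0,0,0],
  [0,0,0.07,0,0,0],
])

```text
time: 11.43
ee_pos: [0.477, 0.2577, 0.0948]
eef_rot: [0.878, 0.479, -0.0, 0.0]
ft_force: [0.4, 0.2, 0.1]
width: 0.0651
grip_force: 14.0
```

Emit:
drive_tool([
  [0,0,0.004,0,0,0],
  [0,0,0.008,0,0,0],
  [0,0,0.012,0,0,0],
  [0,0,0.016,0,0,0],
  [0,0,0.018,0,0,0],
])

```text
time: 11.85
ee_pos: [0.4771, 0.2577, 0.0898]
eef_rot: [0.878, 0.479, 0.0, 0.0]
ft_force: [-0.6, -0.2, -0.4]
width: 0.0653
grip_force: 14.0
```

Emit:
drive_tool([
  [0,0,0.003,0,0,0],
  [0,0,0.006,0,0,0],
  [0,0,0.009,0,0,0],
  [0,0,0.012,0,0,0],
  [0,0,0.012,0,0,0],
])

```text
time: 12.27
ee_pos: [0.478, 0.2582, 0.087]
eef_rot: [0.878, 0.479, 0.001, 0.0]
ft_force: [1.4, -0.1, 4.4]
width: 0.0645
grip_force: 14.0
```

Emit:
drive_tool([
  [0,0,0.002,0,0,0],
  [0,0,0.004,0,0,0],
  [0,0,0.005,0,0,0],
  [0,0,0.005,0,0,0],
  [0,0,0.005,0,0,0],
])

```text
time: 12.68
ee_pos: [0.4787, 0.259, 0.0868]
eef_rot: [0.878, 0.479, 0.002, 0.0]
ft_force: [0.5, 1.4, 13.6]
width: 0.0652
grip_force: 14.0
```

Emit:
drive_tool([
  [0,0,-0.006,0,0,0],
  [0,0,-0.006,0,0,0],
  [0,0,-0.006,0,0,0],
  [0,0,-0.006,0,0,0],
  [0,0,-0.006,0,0,0],
], claw=0)

```text
time: 13.1
ee_pos: [0.4767, 0.2575, 0.0861]
eef_rot: [0.878, 0.479, -0.0, 0.0]
ft_force: [0.1, -0.2, -0.1]
width: 0.0849
grip_force: 0.0
```

Emit:
drive_tool([
  [0,0,-0.01,0,0,0],
  [0,0,-0.06,0,0,0],
  [0,0,-0.14,0,0,0],
  [0,0,-0.24,0,0,0],
  [0,0,-0.34,0,0,0],
])

```text
time: 13.52
ee_pos: [0.4765, 0.2576, 0.1895]
eef_rot: [0.877, 0.48, -0.001, -0.0]
ft_force: [0.4, 0.8, -0.1]
width: 0.0875
grip_force: 0.0
```

Emit:
drive_tool([
  [-0.05,0,-0.03,0,0,0],
  [-0.12,0,-0.06,0,0,0],
  [-0.2,0,-0.07,0,0,0],
  [-0.26,0,-0.07,0,0,0],
  [-0.28,0,-0.07,0,0,0],
])

```text
time: 13.93
ee_pos: [0.431, 0.185, 0.2099]
eef_rot: [0.878, 0.479, -0.0, 0.001]
ft_force: [0.6, 0.5, 0.8]
width: 0.0869
grip_force: 0.0
```

Emit:
drive_tool([
  [0,0,0,0,0,0],
  [0,0,0,0,0,0],
  [0,0,0,0,0,0],
  [0,0,0,0,0,0],
  [0,0,0,0,0,0],
])

```text
time: 14.35
ee_pos: [0.4317, 0.1879, 0.2093]
eef_rot: [0.877, 0.48, -0.0, -0.0]
ft_force: [0.1, -0.6, 0.1]
width: 0.0873
grip_force: 0.0
```

```bash
python3 - <<'E'
from h import *
im=rim("wrist",[.478,.2585,.136],75);cv2.imwrite("pics/w7.png",im)
cv2.imwrite("pics/s7.png",camera("side"))
goal(.452,.02,.23,1.0,vmax=.14)
E
```

```text
wrist pred 323 98 r 52.8
 hough 323.0 99.5 54.2415 [0.4775 0.2581 0.136 ]
 hough 323.0 99.5 45.7969 [0.4775 0.2581 0.136 ]
 blob [  21   19  109  112 9506] [0.4781 0.2591 0.136 ]
t 14.45 pos [0.4316 0.1876 0.2093] th 1.001
call 0 [-0.2168  0.1793 -0.0346] [-0.0004 -0.      0.0005]
call 1 [-0.2167  0.1794 -0.0345] [-0.0004 -0.      0.0005]
```

Emit:
drive_tool([
  [-0.02,0.018,-0.005,0,0,0],
  [-0.06,0.05,-0.01,0,0,0],
  [-0.11,0.09,-0.02,0,0,0],
  [-0.16,0.135,-0.03,0,0,0],
  [-0.217,0.179,-0.035,0,0,0],
])

```text
time: 14.87
ee_pos: [0.442, 0.1022, 0.2205]
eef_rot: [0.877, 0.48, 0.0, 0.0]
ft_force: [0.4, -0.0, -1.6]
width: 0.0871
grip_force: 0.0
```

Emit:
drive_tool([
  [-0.06,0.05,-0.01,0,0,0],
  [-0.12,0.1,-0.02,0,0,0],
  [-0.17,0.14,-0.03,0,0,0],
  [-0.2,0.165,-0.035,0,0,0],
  [-0.217,0.179,-0.035,0,0,0],
])

```text
time: 15.28
ee_pos: [0.4519, 0.0176, 0.2308]
eef_rot: [0.878, 0.478, 0.0, 0.0]
ft_force: [0.4, -0.4, 1.0]
width: 0.0871
grip_force: 0.0
```

Emit:
drive_tool([
  [0,0,0,0,0,0],
  [0,0,0,0,0,0],
  [0,0,0,0,0,0],
  [0,0,0,0,0,0],
  [0,0,0,0,0,0],
])

```text
time: 15.7
ee_pos: [0.4516, 0.0203, 0.2305]
eef_rot: [0.877, 0.48, -0.0, -0.0]
ft_force: [0.6, -0.5, -0.4]
width: 0.0871
grip_force: 0.0
```

```bash
python3 - <<'E'
from h import *
im=rim("wrist",[.453,.02,.095],60);cv2.imwrite("pics/w8.png",im)
goal(.4555,.022,.0455,1.0,vmax=.1)
E
```

```text
wrist pred 323 214 r 41.6
 hough 329.0 209.5 39.862118 [0.4584 0.0203 0.095 ]
 blob [  23   13   82   84 5285] [0.4572 0.0221 0.095 ]
t 15.75 pos [0.4516 0.0201 0.2305] th 1.001
call 0 [0.0062 0.0038 0.3083] [0.     0.     0.0007]
call 1 [0.0062 0.0038 0.3083] [0.     0.     0.0007]
```

Emit:
drive_tool([
  [0.013,0.015,0.07,0,0,0],
  [0.013,0.015,0.14,0,0,0],
  [0.013,0.015,0.21,0,0,0],
  [0.013,0.015,0.28,0,0,0],
  [0.013,0.015,0.34,0,0,0],
])

```text
time: 16.17
ee_pos: [0.4572, 0.0206, 0.1272]
eef_rot: [0.877, 0.48, -0.0, -0.0]
ft_force: [-0.2, 0.7, 0.4]
width: 0.0869
grip_force: 0.0
```

Emit:
drive_tool([
  [0,0,0.07,0,0,0],
  [0,0,0.14,0,0,0],
  [0,0,0.2,0,0,0],
  [0,0,0.25,0,0,0],
  [0,0,0.278,0,0,0],
])

```text
time: 16.58
ee_pos: [0.4566, 0.0206, 0.0435]
eef_rot: [0.877, 0.48, -0.001, -0.001]
ft_force: [-0.5, 1.2, 0.4]
width: 0.0871
grip_force: 0.0
```

Emit:
drive_tool([
  [0,0,0,0,0,0],
  [0,0,0,0,0,0],
  [0,0,0,0,0,0],
  [0,0,0,0,0,0],
  [0,0,0,0,0,0],
], claw=0.4, force=8)

```text
time: 17.0
ee_pos: [0.4582, 0.0203, 0.046]
eef_rot: [0.878, 0.479, 0.001, 0.001]
ft_force: [-1.1, 1.3, 2.8]
width: 0.0635
grip_force: 8.0
```

Emit:
drive_tool([
  [0,0,0,0,0,0],
  [0,0,0,0,0,0],
  [0,0,0,0,0,0],
  [0,0,0,0,0,0],
  [0,0,0,0,0,0],
], force=14)

```text
time: 17.42
ee_pos: [0.4583, 0.0204, 0.0459]
eef_rot: [0.878, 0.479, 0.001, 0.0]
ft_force: [-1.7, 0.3, 6.3]
width: 0.0634
grip_force: 14.3
```

Emit:
drive_tool([
  [0,0,-0.005,0,0,0],
  [0,0,-0.02,0,0,0],
  [0,0,-0.04,0,0,0],
  [0,0,-0.05,0,0,0],
  [0,0,-0.05,0,0,0],
])

```text
time: 17.83
ee_pos: [0.4581, 0.0203, 0.061]
eef_rot: [0.878, 0.479, 0.001, 0.0]
ft_force: [0.2, -0.2, -0.8]
width: 0.0634
grip_force: 14.3
```

```bash
python3 - <<'E'
from h import *
c,im=snap("wrist","w9.png");s=camera("side")
a=im[200:420,160:480];b=cv2.imread("pics/w6.png")[200:420,160:480]
p=proj(get_calibration("side"),[.457,.021,.06]).astype(int)
d=cv2.resize(s[p[1]-55:p[1]+55,p[0]-80:p[0]+80],(480,330))
cv2.imwrite("pics/m9.png",cv2.convertScaleAbs(np.vstack([np.hstack([cv2.resize(a,(400,275)),cv2.resize(b,(400,275))]),np.hstack([cv2.resize(d,(400,275)),cv2.resize(im,(400,275))])]),alpha=1.4))
E
```

```text
(no output)
```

View pics/m9.png

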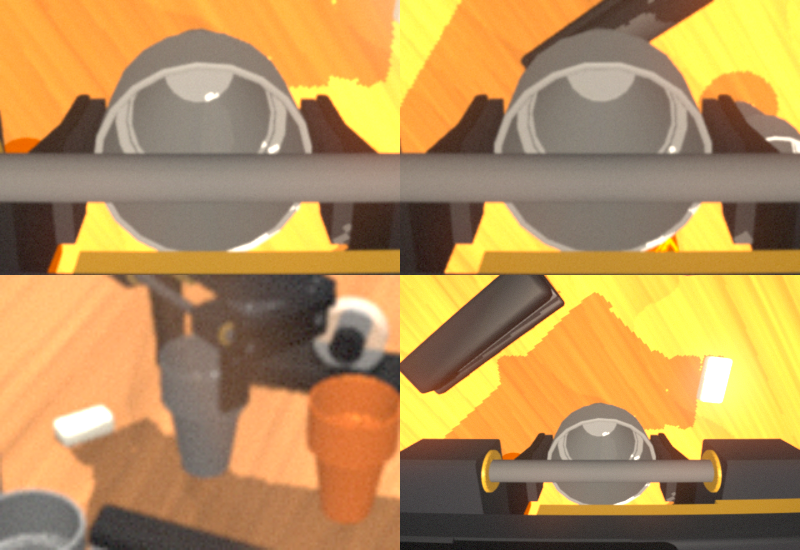

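Emit:
drive_tool([
  [0,0,-0.05,0,0,0],
  [0,0,-0.15,0,0,0],
  [0,0,-0.27,0,0,0],
  [0,0,-0.39,0,0,0],
  [0,0,-0.5,0,0,0],
])

```text
time: 18.35
ee_pos: [0.4573, 0.0204, 0.212]
eef_rot: [0.878, 0.48, 0.0, 0.0]
ft_force: [1.2, 0.0, -0.6]
width: 0.0636
grip_force: 14.3
```

Emit:
drive_tool([
  [0,0,-0.04,0,0,0],
  [0,0,-0.06,0,0,0],
  [0,0,-0.06,0,0,0],
  [0,0,-0.06,0,0,0],
  [0,0,-0.06,0,0,0],
])

```text
time: 18.77
ee_pos: [0.4567, 0.0202, 0.2265]
eef_rot: [0.878, 0.479, -0.001, -0.001]
ft_force: [-0.5, 1.2, -0.6]
width: 0.0638
grip_force: 14.3
```

```bash
python3 - <<'E'
from h import *
goal(.4775,.2575,.23,1.0,vmax=.125)
E
```

```text
t 18.7667 pos [0.4567 0.0202 0.2265] th 1.0
call 0 [ 0.3515 -0.1846 -0.0059] [-0.0014  0.0008 -0.    ]
call 1 [ 0.3515 -0.1845 -0.0058] [-0.0014  0.0008 -0.    ]
```

Emit:
drive_tool([
  [0.03,-0.015,0,0,0,0],
  [0.09,-0.045,0,0,0,0],
  [0.17,-0.09,0,0,0,0],
  [0.26,-0.135,0,0,0,0],
  [0.351,-0.184,0,0,0,0],
])

```text
time: 19.18
ee_pos: [0.4676, 0.1404, 0.2274]
eef_rot: [0.878, 0.479, -0.0, -0.0]
ft_force: [0.2, 0.0, 0.5]
width: 0.0632
grip_force: 14.3
```

Emit:
drive_tool([
  [0.09,-0.047,0,0,0,0],
  [0.18,-0.094,0,0,0,0],
  [0.26,-0.137,0,0,0,0],
  [0.32,-0.168,0,0,0,0],
  [0.351,-0.184,0,0,0,0],
])

```text
time: 19.6
ee_pos: [0.4771, 0.2608, 0.2272]
eef_rot: [0.877, 0.481, -0.0, -0.001]
ft_force: [0.3, 0.9, -0.6]
width: 0.0633
grip_force: 14.3
```

Emit:
drive_tool([
  [0,0,0,0,0,0],
  [0,0,0.02,0,0,0],
  [0,0,0.05,0,0,0],
  [0,0,0.08,0,0,0],
  [0,0,0.1,0,0,0],
])

```text
time: 20.02
ee_pos: [0.4783, 0.2555, 0.1964]
eef_rot: [0.878, 0.479, -0.001, 0.0]
ft_force: [-0.1, -0.2, 0.4]
width: 0.0635
grip_force: 14.3
```

```bash
python3 - <<'E'
from h import *
goal(.4775,.2575,.145,1.0)
E
```

```text
t 20.0167 pos [0.4783 0.2555 0.1964] th 0.998
call 0 [ 0.0045 -0.006   0.1714] [-0.      0.0022 -0.0026]
```

Emit:
drive_tool([
  [0.001,-0.002,0.03,0,0,0],
  [0.001,-0.002,0.07,0,0,0],
  [0.001,-0.002,0.11,0,0,0],
  [0.001,-0.002,0.15,0,0,0],
  [0.001,-0.002,0.165,0,0,0],
])

```text
time: 20.43
ee_pos: [0.4773, 0.257, 0.1462]
eef_rot: [0.878, 0.479, -0.001, -0.0]
ft_force: [0.3, -0.0, -1.5]
width: 0.0632
grip_force: 14.3
```

Emit:
drive_tool([
  [0,0,0.015,0,0,0],
  [0,0,0.03,0,0,0],
  [0,0,0.04,0,0,0],
  [0,0,0.05,0,0,0],
  [0,0,0.05,0,0,0],
])

```text
time: 20.85
ee_pos: [0.478, 0.2577, 0.1333]
eef_rot: [0.878, 0.479, -0.0, 0.0]
ft_force: [-0.1, -0.3, 0.6]
width: 0.0634
grip_force: 14.3
```

Emit:
drive_tool([
  [0,0,0.004,0,0,0],
  [0,0,0.008,0,0,0],
  [0,0,0.012,0,0,0],
  [0,0,0.015,0,0,0],
  [0,0,0.015,0,0,0],
])

```text
time: 21.27
ee_pos: [0.4781, 0.2577, 0.129]
eef_rot: [0.878, 0.479, -0.0, 0.0]
ft_force: [1.1, -0.6, -1.0]
width: 0.0637
grip_force: 14.3
```

Emit:
drive_tool([
  [0,0,0.004,0,0,0],
  [0,0,0.008,0,0,0],
  [0,0,0.012,0,0,0],
  [0,0,0.014,0,0,0],
  [0,0,0.014,0,0,0],
])

```text
time: 21.68
ee_pos: [0.478, 0.2577, 0.1247]
eef_rot: [0.878, 0.479, -0.0, 0.0]
ft_force: [0.2, 0.4, 0.0]
width: 0.0636
grip_force: 14.3
```

Emit:
drive_tool([
  [0,0,0.003,0,0,0],
  [0,0,0.006,0,0,0],
  [0,0,0.008,0,0,0],
  [0,0,0.01,0,0,0],
  [0,0,0.01,0,0,0],
])

```text
time: 22.1
ee_pos: [0.4785, 0.2578, 0.1223]
eef_rot: [0.878, 0.479, 0.0, 0.0]
ft_force: [-0.2, 0.1, 3.6]
width: 0.0637
grip_force: 14.3
```

Contact at the expected home height (0.122). Release, rise, and go look for the glue.

Emit:
drive_tool([
  [0,0,0.002,0,0,0],
  [0,0,0.002,0,0,0],
  [0,0,0,0,0,0],
  [0,0,0,0,0,0],
  [0,0,0,0,0,0],
], claw=0)

```text
time: 22.52
ee_pos: [0.4781, 0.2577, 0.1219]
eef_rot: [0.878, 0.479, -0.0, 0.0]
ft_force: [-0.1, 0.1, -0.4]
width: 0.0846
grip_force: 0.0
```

Emit:
drive_tool([
  [0,0,-0.01,0,0,0],
  [0,0,-0.06,0,0,0],
  [0,0,-0.14,0,0,0],
  [0,0,-0.24,0,0,0],
  [0,0,-0.34,0,0,0],
])

```text
time: 22.93
ee_pos: [0.4776, 0.2576, 0.2251]
eef_rot: [0.878, 0.48, -0.0, -0.0]
ft_force: [1.5, -0.6, 0.2]
width: 0.0872
grip_force: 0.0
```

Emit:
drive_tool([
  [-0.05,0,-0.03,0,0,0],
  [-0.12,0,-0.06,0,0,0],
  [-0.2,0,-0.07,0,0,0],
  [-0.26,0,-0.07,0,0,0],
  [-0.28,0,-0.07,0,0,0],
])

```text
time: 23.35
ee_pos: [0.4321, 0.1852, 0.2454]
eef_rot: [0.878, 0.479, 0.0, 0.001]
ft_force: [-0.2, 0.3, 0.5]
width: 0.0868
grip_force: 0.0
```

Emit:
drive_tool([
  [0,0,0,0,0,0],
  [0,0,0,0,0,0],
  [0,0,0,0,0,0],
  [0,0,0,0,0,0],
  [0,0,0,0,0,0],
])

```text
time: 23.77
ee_pos: [0.4328, 0.1879, 0.2447]
eef_rot: [0.877, 0.48, -0.0, -0.0]
ft_force: [-0.4, 0.5, 0.1]
width: 0.087
grip_force: 0.0
```

```bash
python3 - <<'E'
from h import *
im=rim("wrist",[.478,.2585,.171],75);cv2.imwrite("pics/w10.png",im)
cv2.imwrite("pics/s10.png",camera("side"))
goal(.452,-.25,.27,1.0,vmax=.16)
t=get_calibration("top");print(at(t,431,255,.12))
E
```

```text
wrist pred 322 100 r 52.7
 hough 320.5 100.0 52.74713 [0.4772 0.2587 0.171 ]
 hough 320.5 100.0 43.81251 [0.4772 0.2587 0.171 ]
 blob [  22   21  107  112 9419] [0.4775 0.2575 0.171 ]
t 23.8667 pos [0.4327 0.1876 0.2447] th 1.001
call 0 [-0.3978  0.2804 -0.0283] [-0.0003  0.      0.0003]
call 1 [-0.3977  0.2805 -0.0282] [-0.0003  0.      0.0003]
call 2 [-0.3976  0.2806 -0.0281] [-0.0003  0.      0.0003]
[ 0.44957441 -0.25642085  0.12      ]
```

Emit:
drive_tool([
  [-0.03,0.02,-0.005,0,0,0],
  [-0.1,0.07,-0.01,0,0,0],
  [-0.2,0.14,-0.02,0,0,0],
  [-0.3,0.21,-0.025,0,0,0],
  [-0.398,0.28,-0.028,0,0,0],
])

```text
time: 24.28
ee_pos: [0.4388, 0.0399, 0.2536]
eef_rot: [0.877, 0.48, 0.0, 0.0]
ft_force: [0.7, -0.0, 0.0]
width: 0.0873
grip_force: 0.0
```

Emit:
drive_tool([
  [-0.08,0.056,-0.005,0,0,0],
  [-0.16,0.112,-0.01,0,0,0],
  [-0.24,0.168,-0.02,0,0,0],
  [-0.32,0.224,-0.025,0,0,0],
  [-0.398,0.28,-0.028,0,0,0],
])

```text
time: 24.7
ee_pos: [0.4451, -0.1061, 0.2619]
eef_rot: [0.878, 0.479, 0.0, 0.0]
ft_force: [0.4, 0.2, -0.7]
width: 0.087
grip_force: 0.0
```

Emit:
drive_tool([
  [-0.09,0.063,-0.005,0,0,0],
  [-0.18,0.126,-0.01,0,0,0],
  [-0.27,0.19,-0.02,0,0,0],
  [-0.35,0.247,-0.025,0,0,0],
  [-0.398,0.28,-0.028,0,0,0],
])

```text
time: 25.12
ee_pos: [0.4507, -0.254, 0.2698]
eef_rot: [0.878, 0.478, -0.0, 0.0]
ft_force: [-0.3, -0.3, -0.0]
width: 0.0872
grip_force: 0.0
```

Emit:
drive_tool([
  [0,0,0,0,0,0],
  [0,0,0,0,0,0],
  [0,0,0,0,0,0],
  [0,0,0,0,0,0],
  [0,0,0,0,0,0],
])

```text
time: 25.53
ee_pos: [0.4515, -0.2494, 0.2703]
eef_rot: [0.877, 0.48, 0.0, 0.0]
ft_force: [-0.0, -0.5, -0.4]
width: 0.0868
grip_force: 0.0
```

```bash
python3 - <<'E'
from h import *
c,im=snap("wrist","w11.png");P=[.455,-.2535,.12]
u,v=proj(c,P).astype(int);print(u,v,"r exp",.012*c["K"][0,0]/(c["position"][2]-.12))
w=45;hsv=cv2.cvtColor(im,cv2.COLOR_BGR2HSV)[v-w:v+w,u-w:u+w]
for name,m in(("dark",hsv[...,2]<70),("lowsat",hsv[...,1]<90)):
    k,l,st,ce=cv2.connectedComponentsWithStats(m.astype(np.uint8))
    for i in range(1,k):
        if st[i,4]>150:print(name,st[i]+np.array([u-w,v-w,0,0,0]),ce[i].round(1)+[u-w,v-w])
g=cv2.cvtColor(im,cv2.COLOR_BGR2GRAY)[v-w:v+w,u-w:u+w]
for q in (.4,.6):
  h=cv2.HoughCircles(g,cv2.HOUGH_GRADIENT_ALT,1.5,5,param1=80,param2=q,minRadius=10,maxRadius=22)
  if h is not None:
    for x,y,r in h[0]:print(x+u-w,y+v-w,r,at(c,x+u-w,y+v-w,.12).round(4))
print("\n".join("".join(" .:-=+*#%@"[int(p)*10//256] for p in row) for row in g[::3,::2]))
goal(.452,-.25,.27,1.0)
E
```

```text
327 211 r exp 15.075532019913787
lowsat [319 181  21  19 262] [328.2 189.5]
330.0 214.0 15.749508 [ 0.4555 -0.2559  0.12  ]
307.5 190.0 15.826657 [ 0.4509 -0.2294  0.12  ]
330.0 191.5 16.723587 [ 0.4655 -0.2402  0.12  ]
330.0 214.0 15.749508 [ 0.4555 -0.2559  0.12  ]
307.5 190.0 15.688588 [ 0.4509 -0.2294  0.12  ]
===========================++**+****++++*+===
============================+====+=+===++====
=============================================
++++++*+++**+**+++==========***++**+*****+===
*****************+==========+*#**********==+=
******************===++++++=+**#*************
******************+=+++++++++*********#*****#
*******************++++++++++****************
******************+++++++*+++****************
******************++++++*++++****************
******************+++=-:::-=++***************
******************+=:..:.:..:=*************#*
*****************+-..:.:::::.:=**************
*****************+::::::::::::-**************
*****************+:::::::::::::+*************
*****************=:::::::::::::=*************
*****************=--------------*************
*****************+--------------*************
*#****************=------------+*************
*******************-----------+**************
********************=-------=****************
**********************++++*******************
*****#***************************************
*********************************************
*********************************************
*********************************************
*********************************************
*********************************************
*********************************************
*********************************************
t 25.5833 pos [ 0.4514 -0.2496  0.2703] th 1.001
call 0 [-0.      0.0023  0.001 ] [0.0004 0.0001 0.0018]
```

Emit:
drive_tool([
  [-0.01,0.023,0.05,0,0,0],
  [-0.01,0.023,0.13,0,0,0],
  [-0.01,0.023,0.21,0,0,0],
  [-0.01,0.023,0.29,0,0,0],
  [-0.01,0.023,0.35,0,0,0],
])

```text
time: 26.0
ee_pos: [0.4549, -0.256, 0.1634]
eef_rot: [0.877, 0.48, -0.0, -0.0]
ft_force: [-0.7, 0.3, 0.6]
width: 0.0872
grip_force: 0.0
```

Emit:
drive_tool([
  [0,0,0.06,0,0,0],
  [0,0,0.12,0,0,0],
  [0,0,0.18,0,0,0],
  [0,0,0.23,0,0,0],
  [0,0,0.265,0,0,0],
])

```text
time: 26.42
ee_pos: [0.455, -0.2561, 0.0843]
eef_rot: [0.877, 0.48, -0.0, -0.0]
ft_force: [-0.6, 1.1, 0.1]
width: 0.0871
grip_force: 0.0
```

Emit:
drive_tool([
  [0,0,0,0,0,0],
  [0,0,0,0,0,0],
  [0,0,0,0,0,0],
  [0,0,0,0,0,0],
  [0,0,0,0,0,0],
], claw=0.6, force=5)

```text
time: 26.83
ee_pos: [0.4559, -0.257, 0.0866]
eef_rot: [0.878, 0.479, 0.0, 0.001]
ft_force: [1.1, 0.4, -0.6]
width: 0.0615
grip_force: 0.0
```

Emit:
drive_tool([
  [0,0,0,0,0,0],
  [0,0,0,0,0,0],
  [0,0,0,0,0,0],
  [0,0,0,0,0,0],
  [0,0,0,0,0,0],
], claw=0.85)

```text
time: 27.25
ee_pos: [0.4554, -0.2568, 0.0857]
eef_rot: [0.878, 0.479, 0.0, 0.0]
ft_force: [-0.2, -0.3, 0.9]
width: 0.0286
grip_force: 0.0
```

Emit:
drive_tool([
  [0,0,0,0,0,0],
  [0,0,0,0,0,0],
  [0,0,0,0,0,0],
  [0,0,0,0,0,0],
  [0,0,0,0,0,0],
], force=12)

```text
time: 27.67
ee_pos: [0.4554, -0.2568, 0.0857]
eef_rot: [0.878, 0.479, -0.0, 0.0]
ft_force: [0.5, -0.6, -0.1]
width: 0.023
grip_force: 12.0
```

Emit:
drive_tool([
  [0,0,-0.02,0,0,0],
  [0,0,-0.07,0,0,0],
  [0,0,-0.14,0,0,0],
  [0,0,-0.22,0,0,0],
  [0,0,-0.3,0,0,0],
])

```text
time: 28.08
ee_pos: [0.4552, -0.2566, 0.1769]
eef_rot: [0.878, 0.479, -0.0, -0.0]
ft_force: [0.9, -0.1, -0.6]
width: 0.0235
grip_force: 12.0
```

Emit:
drive_tool([
  [0,0,-0.08,0,0,0],
  [0,0,-0.18,0,0,0],
  [0,0,-0.28,0,0,0],
  [0,0,-0.35,0,0,0],
  [0,0,-0.38,0,0,0],
])

```text
time: 28.5
ee_pos: [0.4563, -0.2571, 0.2934]
eef_rot: [0.878, 0.479, 0.001, 0.002]
ft_force: [0.2, -0.7, -0.4]
width: 0.0233
grip_force: 12.0
```

```bash
python3 - <<'E'
from h import *
goal(.4778,.258,.29,1.0,vmax=.15)
E
```

```text
t 28.5 pos [ 0.4563 -0.2571  0.2934] th 1.0
call 0 [ 0.3709 -0.2168  0.0019] [ 0.0015 -0.0001  0.    ]
call 1 [ 0.3709 -0.2168  0.0021] [ 0.0015 -0.0001  0.    ]
call 2 [ 0.3709 -0.2168  0.0024] [ 0.0015 -0.0001  0.    ]
call 3 [ 0.3709 -0.2168  0.0026] [ 0.0015 -0.0001  0.    ]
```

Emit:
drive_tool([
  [0.03,-0.018,0,0,0,0],
  [0.09,-0.053,0,0,0,0],
  [0.18,-0.105,0,0,0,0],
  [0.27,-0.158,0,0,0,0],
  [0.371,-0.217,0,0,0,0],
])

```text
time: 28.92
ee_pos: [0.4597, -0.1263, 0.2876]
eef_rot: [0.878, 0.479, -0.001, -0.001]
ft_force: [0.3, -0.0, -0.5]
width: 0.0235
grip_force: 12.0
```

Emit:
drive_tool([
  [0.074,-0.043,0,0,0,0],
  [0.148,-0.087,0,0,0,0],
  [0.223,-0.13,0,0,0,0],
  [0.297,-0.174,0,0,0,0],
  [0.371,-0.217,0,0,0,0],
])

```text
time: 29.33
ee_pos: [0.4649, 0.0029, 0.2878]
eef_rot: [0.877, 0.48, -0.001, -0.001]
ft_force: [0.5, -0.3, -0.0]
width: 0.0228
grip_force: 12.0
```

Emit:
drive_tool([
  [0.074,-0.043,0,0,0,0],
  [0.148,-0.087,0,0,0,0],
  [0.223,-0.13,0,0,0,0],
  [0.297,-0.174,0,0,0,0],
  [0.371,-0.217,0,0,0,0],
])

```text
time: 29.75
ee_pos: [0.4701, 0.1315, 0.2879]
eef_rot: [0.877, 0.48, -0.001, -0.0]
ft_force: [0.5, 0.2, -1.4]
width: 0.0233
grip_force: 12.0
```

Emit:
drive_tool([
  [0.09,-0.052,0,0,0,0],
  [0.18,-0.105,0,0,0,0],
  [0.26,-0.152,0,0,0,0],
  [0.33,-0.193,0,0,0,0],
  [0.371,-0.217,0,0,0,0],
])

```text
time: 30.17
ee_pos: [0.4747, 0.2619, 0.2878]
eef_rot: [0.877, 0.481, -0.001, -0.001]
ft_force: [-0.1, 0.4, -1.0]
width: 0.0229
grip_force: 12.0
```

Emit:
drive_tool([
  [0,0,0,0,0,0],
  [0,0,0,0,0,0],
  [0,0,0,0,0,0],
  [0,0,0,0,0,0],
  [0,0,0,0,0,0],
])

```text
time: 30.58
ee_pos: [0.477, 0.2575, 0.2894]
eef_rot: [0.878, 0.479, -0.0, 0.0]
ft_force: [-0.2, -0.9, -0.3]
width: 0.0236
grip_force: 12.0
```

```bash
python3 - <<'E'
from h import *
s=read_state();cv2.imwrite("pics/s12.png",camera("side"))
goal(.4778,.258,.22,1.0)
E
```

```text
t 30.6333 pos [0.477  0.2576 0.2896] th 0.998
call 0 [0.0025 0.0013 0.2319] [ 0.0007  0.0004 -0.002 ]
```

Emit:
drive_tool([
  [0.002,0.001,0.03,0,0,0],
  [0.002,0.001,0.09,0,0,0],
  [0.002,0.001,0.16,0,0,0],
  [0.002,0.001,0.22,0,0,0],
  [0.002,0.001,0.25,0,0,0],
])

```text
time: 31.05
ee_pos: [0.4766, 0.2578, 0.2119]
eef_rot: [0.878, 0.479, -0.001, 0.0]
ft_force: [0.2, -0.3, 0.5]
width: 0.0233
grip_force: 12.0
```

Emit:
drive_tool([
  [0,0,0.02,0,0,0],
  [0,0,0.05,0,0,0],
  [0,0,0.08,0,0,0],
  [0,0,0.09,0,0,0],
  [0,0,0.095,0,0,0],
])

```text
time: 31.47
ee_pos: [0.4773, 0.2588, 0.1857]
eef_rot: [0.878, 0.479, -0.0, -0.0]
ft_force: [-0.5, 0.2, -0.1]
width: 0.0231
grip_force: 12.0
```

Emit:
drive_tool([
  [0,0,0.006,0,0,0],
  [0,0,0.012,0,0,0],
  [0,0,0.018,0,0,0],
  [0,0,0.024,0,0,0],
  [0,0,0.026,0,0,0],
])

```text
time: 31.88
ee_pos: [0.4774, 0.2589, 0.1782]
eef_rot: [0.878, 0.479, -0.0, 0.0]
ft_force: [-0.2, 0.3, 0.3]
width: 0.0232
grip_force: 12.0
```

Emit:
drive_tool([
  [0,0,0.006,0,0,0],
  [0,0,0.012,0,0,0],
  [0,0,0.018,0,0,0],
  [0,0,0.024,0,0,0],
  [0,0,0.026,0,0,0],
])

```text
time: 32.3
ee_pos: [0.4773, 0.2588, 0.1702]
eef_rot: [0.878, 0.479, -0.0, 0.0]
ft_force: [0.1, -0.6, -0.2]
width: 0.0235
grip_force: 12.0
```

Emit:
drive_tool([
  [0,0,0.003,0,0,0],
  [0,0,0.006,0,0,0],
  [0,0,0.008,0,0,0],
  [0,0,0.008,0,0,0],
  [0,0,0.008,0,0,0],
])

```text
time: 32.72
ee_pos: [0.4774, 0.2589, 0.1681]
eef_rot: [0.878, 0.479, 0.0, 0.0]
ft_force: [-0.7, 1.0, -0.5]
width: 0.0229
grip_force: 12.0
```

Release about 2 mm above the floor, opening in two stages, then rise.

Emit:
drive_tool([
  [0,0,0,0,0,0],
  [0,0,0,0,0,0],
  [0,0,0,0,0,0],
  [0,0,0,0,0,0],
  [0,0,0,0,0,0],
], claw=0.6)

```text
time: 33.13
ee_pos: [0.4774, 0.2589, 0.1682]
eef_rot: [0.878, 0.479, 0.0, 0.0]
ft_force: [0.1, 0.2, 0.3]
width: 0.0344
grip_force: 0.0
```

Emit:
drive_tool([
  [0,0,-0.01,0,0,0],
  [0,0,-0.05,0,0,0],
  [0,0,-0.12,0,0,0],
  [0,0,-0.2,0,0,0],
  [0,0,-0.28,0,0,0],
])

```text
time: 33.55
ee_pos: [0.4772, 0.259, 0.2541]
eef_rot: [0.878, 0.48, 0.0, -0.0]
ft_force: [-0.3, 0.1, 0.6]
width: 0.0351
grip_force: 0.0
```

Emit:
drive_tool([
  [-0.05,0,-0.06,0,0,0],
  [-0.12,0,-0.1,0,0,0],
  [-0.2,0,-0.12,0,0,0],
  [-0.26,0,-0.12,0,0,0],
  [-0.28,0,-0.12,0,0,0],
])

```text
time: 33.97
ee_pos: [0.4316, 0.1866, 0.2898]
eef_rot: [0.878, 0.479, 0.001, 0.001]
ft_force: [0.7, -0.9, 0.4]
width: 0.0347
grip_force: 0.0
```

Emit:
drive_tool([
  [0,0,0,0,0,0],
  [0,0,0,0,0,0],
  [0,0,0,0,0,0],
  [0,0,0,0,0,0],
  [0,0,0,0,0,0],
])

```text
time: 34.38
ee_pos: [0.4321, 0.189, 0.2879]
eef_rot: [0.877, 0.48, -0.0, -0.0]
ft_force: [-0.1, -0.2, -0.0]
width: 0.0344
grip_force: 0.0
```

```bash
python3 - <<'E'
from h import *
rim("wrist",[.478,.2585,.171],75)
c,im=snap("wrist","w13.png");u,v=proj(c,[.478,.2585,.171]).astype(int)
w=80;g=cv2.cvtColor(im,cv2.COLOR_BGR2GRAY)[max(v-w,0):v+w,u-w:u+w]
print("\n".join("".join(" .:-=+*#%@"[int(p)*10//256] for p in row) for row in g[::4,::2]))
cc=get_calibration("side");s=camera("side");cv2.imwrite("pics/s13.png",s)
u,v=proj(cc,[.478,.2585,.11]).astype(int);print(u,v)
g=cv2.cvtColor(s,cv2.COLOR_BGR2GRAY)[v-75:v+75,u-45:u+45]
print("\n".join("".join(" .:-=+*#%@"[int(p)*10//256] for p in row) for row in g[::3,::1]))
for z in(.006,.041,.066,.101,.136,.171,.2):print(z,(proj(cc,[.478,.2585,z])-[u-45,v-75]).round()/[1,3])
E
```

```text
wrist pred 324 102 r 45.3
 hough 325.5 103.5 42.535088 [0.4787 0.2572 0.171 ]
 hough 325.5 103.5 50.055798 [0.4787 0.2572 0.171 ]
 blob [  29   30   92   96 5766] [0.4772 0.2574 0.171 ]
##********#*******####################*********************##*******************
###*#*************#####################*********************##******************
*###***************######################********************####*#*************
***##***************#######################***#***************#####*************
#**#**********#*****#########################******************######***********
#****#*#*************#########################**##***********##*####*#**********
#*******#************##############################************########*#*******
###******#*********########*++++*###################*#**********#########*******
######***********#########*++++++++*##################************#########*****
######*#********########*+++++++++++*%%%%%%%%%%%#######************##########***
######*#********######*++++++++++=----:-------=*#%%#####************##########**
#######*#*******######+
[... 6373 characters left out ...]
====+=---:-:---:-:------=================-====---------
++++++++++++++++++**++==============================================+===========----------
+++++++++++++++++****+=--==+====================-=============================------------
+++++++++++++++******++============================================+========--------------
+++++++++++++***********++=--=================-=-======================-------------------
+++++++++++**************+=--------===============================------------------------
0.006 [50. 42.]
0.041 [48.         36.66666667]
0.066 [47.         32.66666667]
0.101 [45.         26.66666667]
0.136 [44.         20.33333333]
0.171 [42.         13.66666667]
0.2 [40.  8.]
```

```bash
python3 -c "
from bench import *
print(read_state()['ft_force']);print(close_job())"
```

```text
[-0.84347567 -0.34407449  0.66971109]
the job is handed in; nothing more can be done
None
```

I nested both grey pots into the one on the coaster, stood the glue stick in the top pot, and handed the job in at about 34.5 s; the final camera readings show the stack and glue upright and seated, but the judge's verdict was not reported back.

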